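Press a label holder home behind the lip of a solvent shelf

TASK

Take the large label holder out of the slotted stand and lean it on the sloping rail of the little bottle shelf, label side facing out, its lower edge behind the lip, and let go so that it leans there by itself. Then push it down into the rail against the spring until it is fully home, feeling for the stop without forcing it, and finish while still holding it pressed home. Leave everything else alone, the smaller holder included.

Things in the scene. Friction and masses are not known exactly. Their poses are not given: they have to be found in the camera images.
- holder: Large label holder: flat stiff grey plastic plate, 120 mm wide (its y), 120 mm tall (its z), 10 mm thick (its x), about 0.13 kg (0.09 to 0.18), a blank white label on its +x face; the -x face is plain. Origin: centre of its lower edge (middle of the thickness), z up the plate. At the start it stands upright in one of the stand's two slots.
- holder_label (a point): Point on the label face of the large holder: 5 mm to +x and 60 mm up from its origin.
- stand: Fixed white slotted stand, 140 mm (x) by 152 mm (y), 38 mm high; turned at most 0.35 rad from the robot's axes. Two slots along its y, at 40 mm to either side of its centre in x, each 12.5 mm wide, 128 mm long, 30 mm deep, floor 8 mm above the bench. Origin: centre of its underside. The holders stand in the slots with their x, y, z axes along the stand's.
- shelf: Fixed low white bottle shelf on two side panels, 170 mm wide (y), board top 60 mm above the bench, with the label rail on its far (+x) side; turned at most 0.35 rad from the robot's axes. The board runs from 92 mm on the robot's side (-x) of the origin to 13 mm on the far side. Origin: on the bench.
- rail: Aluminium label rail fixed to the shelf, leaning 0.35 rad (20 deg) from vertical back over the shelf, towards the robot, so that a label in it faces away from the robot. Origin: on the trough floor, mid-width, in the plane of the rest face. Axes: x out of the rest face towards the lip (level part: the shelf's x), y along the rail, z up the slope. End cheeks at y = +-68 mm.
- rail_rest (a point): Top middle of the rail's low backboard: rail x = 0, y = 0, z = 55 mm. Rest face at rail x = 0: the backboard over the full width, and two posts 16 mm wide centred at y = +-49 mm, up to z = 96 mm; the gap between them is free for a finger behind the holder.
- rail_lip (a point): Middle of the lip's inner face: rail x = 13 mm, y = 0, z = 30 mm. The lip is parallel to the rest face up to here, then flares outward by 0.6 rad up to z = 43 mm. A leaning holder has its lower edge on the catch, at rail z = 18 mm; fully home it is at z = 8 mm. Its middle plane then lies at rail x = 5 to 8 mm.
- catch (a joint): Sprung bar in the trough that carries the holder's lower edge and slides down along the rail's -z: 0 = up, 0.010 m = home at its hard stop. It starts to give at 3 N, needs 9 N at the stop (600 N/m), and springs back when let go; the holder's weight alone does not move it.
- spare: Smaller holder of the same make, 80 mm wide, 90 mm tall, 10 mm thick, in the other slot of the stand; leave it. Origin: centre of its lower edge.
- vial: Small amber vial with blue cap, diameter 24 mm, 45 mm tall, between shelf and stand; leave it. Origin: centre of its underside.
- bottle: Glass bottle with blue cap, diameter 80 mm, 150 mm tall; leave it. Origin: centre of its underside.
- flask: Small glass bottle with blue cap, diameter 56 mm, 110 mm tall; leave it. Origin: centre of its underside.
- wrench: Steel wrench 140 mm long lying on the bench; leave it. Origin: below its middle.
- mouse: Grey round computer mouse, diameter 60 mm, 33 mm high; leave it. Origin: centre of its underside.
- beaker: Glass beaker, diameter 60 mm, 75 mm tall; leave it. Origin: centre of its underside.

How it is judged (in metres and radians):
On the way:
1. the large holder leans by itself on the rail, lower edge behind the lip, label out, not held (x of holder in the frame of rail between 0.002 and 0.011 m and y of holder in the frame of rail between -0.01 and 0.01 m and angle between the z axis of holder and the z axis of rail, either way round below 0.09 rad and x of holder_label in the frame of rail above 0.006 m and z of holder in the frame of rail between 0.012 and 0.024 m and contact force between the fingers and holder below 0.05 N and linear speed of holder below 0.02 m/s and contact force between holder and rail above 0.2 N), for 0.3 s.
At the end, for the whole second after the job is handed in: At the end the fingers still hold the large holder (over 3 N) pressed home and still: catch 8.5 mm or more down, pressed over 4 N, lower edge within 10.5 mm of the trough floor, behind the lip, within 10 mm of the rail's middle, flat on the slope within 0.09 rad, label out (x of holder in the frame of rail between 0.002 and 0.011 m and y of holder in the frame of rail between -0.01 and 0.01 m and angle between the z axis of holder and the z axis of rail, either way round below 0.09 rad and x of holder_label in the frame of rail above 0.006 m and value of joint catch above 0.0085 m and z of holder in the frame of rail below 0.0105 m and contact force between the fingers and holder above 3 N and contact force between holder and rail above 4 N and linear speed of holder below 0.02 m/s); the arm keeps its last pose, push and grip.
It fails at once if a bystander or the smaller holder is moved by more than 30 mm (distance of any of spare, vial, bottle, flask, wrench, mouse, beaker from where it was at the start of the episode above 0.03 m).
It fails at once if the holder is forced into the rail with more than 50 N (contact force between holder and rail above 50 N).
It also fails if it takes over 45 s, if anything falls off the work surface, if the arm or the gripper's body presses on something with over 40 N, if the wrist force passes 120 N, or if a joint passes its speed limit or range.

ROBOT

A 7-joint arm with a two-finger parallel gripper is mounted at the origin on the work surface. World frame = base frame: x ahead of the robot, y to its left, z up, the work surface at z = 0. Lengths are in mm, angles in rad, forces in N, time in s.
With the tool pointing down it reaches from about 425 to 875 mm from the base axis. Payload 4.7 kg.
Tool frame: the origin (TCP) lies midway between the tips of the shut fingers; the grasp point (between the pads) lies 19 mm behind it; z points along the fingers, y is the line along which they close (so a half turn about z gives the same grasp; the last joint's range is limited). The gripper opens to 87 mm and grips with 3 to 60 N. Pads are 19 mm wide; open, the fingers measure 117 mm over their backs; the gripper's body (75 mm by 190 mm) begins 51 mm behind the grasp point.
Start: joints at [-1.312, 0.321, -0.07, 1.45, 0.023, 1.371, -0.057], TCP at [157.562, 630.634, 222.587] pointing down, gripper open.
Joint ranges: [-2.86, 2.86], [-0.3, 2.09], [-1.38, 1.24], [0.06, 2.45], [-1.56, 4.7], [0.09, 2.05], [-2.69, 2.69]. Speed limits (rad/s): [2.57, 2.57, 3.14, 3.14, 3.14, 3.14, 3.14].

INTERFACE

Orientations are given as a 3x3 rotation matrix whose columns are the frame's x, y, z axes.
In Python, from rig import manip, viewer, job gives the robot as it stands. Calls block until the motion is done:
- manip.move_ptp(position, orientation): joint-space move of the TCP to a pose.
- manip.servo_line(position, frame=None, velocity=150, f_stop=None): straight line of the TCP; frame=None keeps the orientation; velocity is the mean speed in mm/s. With f_stop (N) it stops when the force on the tool has changed by that much, and returns True; else False.
- manip.move_j(angles): joint-space move.
- manip.command_gripper(opening): opening from 0.0 (shut) to 1.0 (fully open); the grip force is fixed at half the most; returns when the fingers have stopped.
- manip.hold(seconds).
- manip.inverse_kinematics(position, orientation): joint angles nearest the present ones, or None.
- viewer.read_camera(name): name is "scene" or "top"; returns (picture, depth): 480x640x3 uint8, red, green, blue; 480x640 float32, mm along the optical axis (not along the pixel's ray), 0 where there is no reading.
- viewer.calibration(name): a dict with "camera_matrix" (3x3 intrinsics, pixels), "R" (3x3) and "t" (3): a world point X has camera coordinates R X + t. Camera axes: x right, y down, z forward; pixel columns grow to the right and rows downward; lengths in mm; the calibration is good to about 2 mm. A picture is of the moment at which its call begins. calibration takes no time and is no camera call.
A pose or a line that the arm cannot do raises manip.Unreachable and nothing moves.
- job.job_done(): hands the job in; it is judged then, once.
Readings, each from a call of its own:
- manip.get_time(): time.
- manip.get_qpos(): joint angles.
- manip.get_qd(): joint speeds.
- manip.get_effort(): joint torques, N m.
- manip.get_tcp_pos(): TCP position.
- manip.get_ee_rot(): TCP orientation.
- manip.get_force(): force on the tool from outside, world axes, zero at the start.
- manip.get_moment(): the same for the moment, N m.
- manip.get_gripper_width(): opening from 0.0 (shut) to 1.0 (fully open).
- manip.get_grasp_force(): force on a finger pad.
Only numpy, scipy, OpenCV 4.12 (cv2) and the standard library are available. Lean on these libraries where they do the work, as an engineer would, in place of code of your own. Each camera call takes 0.05 s, during which the arm holds its last target. There are 200 camera calls.

## Working session

There is one attempt and no reset: what is moved stays moved. The work goes in short steps, each a Python script; the robot and the scene stay as the last script left them, time stands still between calls to the robot, and variables do not carry over. Pictures are saved under pics/ and viewed, at most 10 in all, crops included, and the job is handed in when it is done.

```bash
ls; mkdir -p pics; python3 - <<'E'
from rig import manip, viewer, job
import cv2,numpy as np
for n in("scene","top"):
    p,d=viewer.read_camera(n); cv2.imwrite(f"pics/{n}0.png",p[:,:,::-1]); np.save(f"pics/{n}0.npy",d)
    c=viewer.calibration(n); print(n,c, (d>0).mean())
print(manip.get_time(),manip.get_ee_rot())
E
```

```text
pics
scene {'camera_matrix': array([[520.22950839,   0.        , 312.48032991],
       [  0.        , 520.22950839, 235.62379253],
       [  0.        ,   0.        ,   1.        ]]), 'R': array([[-0.25290756,  0.96745646, -0.00810916],
       [ 0.70380827,  0.17822198, -0.68767059],
       [-0.66384613, -0.17962438, -0.72597754]]), 't': array([ 145.35863943, -323.78307809, 1927.93118956])} 0.9959016927083333
top {'camera_matrix': array([[510.34948164,   0.        , 314.29858934],
       [  0.        , 510.34948164, 237.87605217],
       [  0.        ,   0.        ,   1.        ]]), 'R': array([[-1.14941499e-02, -9.99931232e-01, -2.32702921e-03],
       [-9.88612609e-01,  1.17131828e-02, -1.50026367e-01],
       [ 1.50043307e-01,  5.76104863e-04, -9.88679257e-01]]), 't': array([   3.27925579,  558.12885687, 1271.02952925])} 0.9960123697916666
0.1 [[-9.70193771e-01  2.42330245e-01 -3.15749389e-04]
 [ 2.42330436e-01  9.70192426e-01 -1.61775816e-03]
 [-8.56940655e-05 -1.64605457e-03 -9.99998642e-01]]
```

View pics/scene0.png

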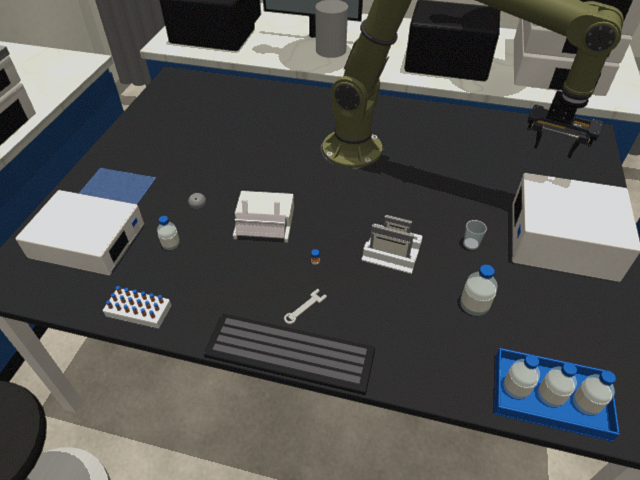

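View pics/top0.png

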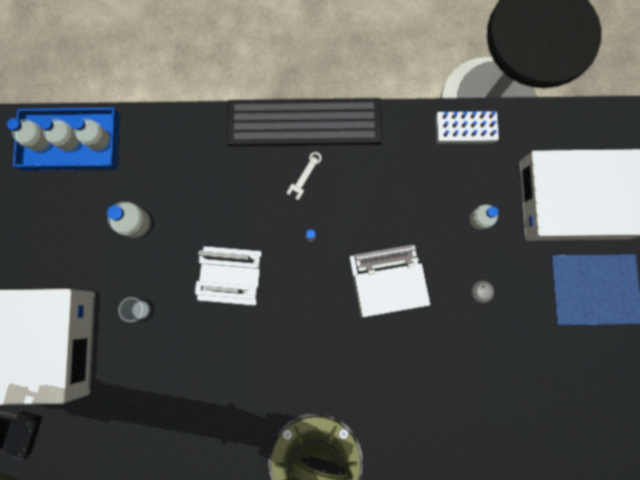

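```bash
python3 - <<'E'
import cv2,numpy as np
s=cv2.imread("pics/scene0.png");t=cv2.imread("pics/top0.png")
f=lambda im,x,y:cv2.resize(im[y:y+75,x:x+100],(400,300),interpolation=cv2.INTER_CUBIC)
cv2.imwrite("pics/m.png",np.vstack([np.hstack([f(s,345,203),f(s,215,180)]),np.hstack([f(t,180,237),f(t,340,237)])]))
E
```

```text
(no output)
```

View pics/m.png

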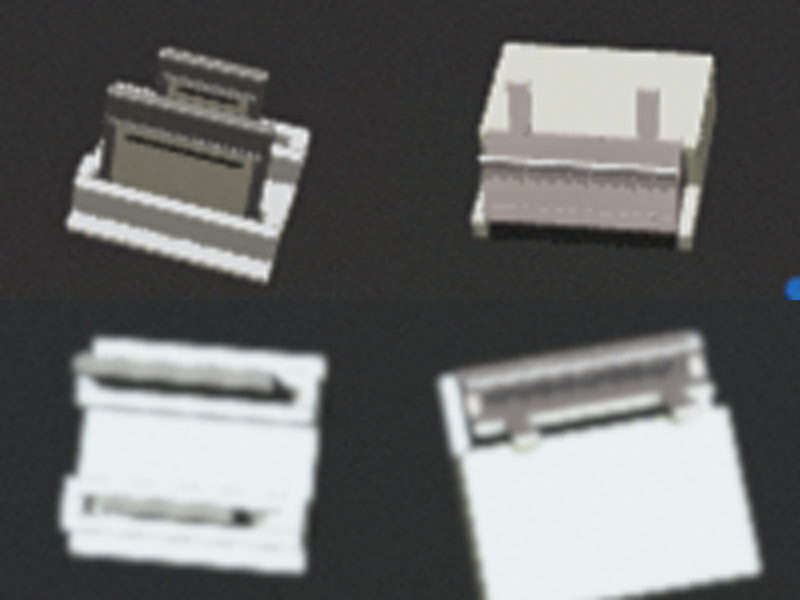

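```bash
cat >h.py <<'E'
import numpy as np,cv2
from rig import manip,viewer,job
def cloud(n,d=None):
    if d is None:p,d=viewer.read_camera(n)
    c=viewer.calibration(n);K=c["camera_matrix"]
    v,u=np.mgrid[:480,:640]
    P=np.stack([(u-K[0,2])/K[0,0]*d,(v-K[1,2])/K[1,1]*d,d],-1)
    W=(P-c["t"])@c["R"]; W[d<=0]=np.nan
    return W
E
python3 - <<'E'
from h import *
from scipy.spatial import cKDTree
for n in("top","scene"):
    W=cloud(n,np.load(f"pics/{n}0.npy")).reshape(-1,3)
    im=cv2.imread(f"pics/{n}0.png").reshape(-1,3)
    ok=np.isfinite(W).all(1)&(im.min(1)>150)
    flat=W[np.isfinite(W).all(1)]; b=flat[(abs(flat[:,2])<15)&(flat[:,0]>350)&(flat[:,0]<700)&(abs(flat[:,1])<350)]
    print(n,"bench z",np.median(b[:,2]),b[:,2].std())
    for nm,(x0,x1,y0,y1),z in(("stand",(350,680,50,330),38),("shelf",(350,680,-300,-50),60)):
        s=W[ok&(W[:,0]>x0)&(W[:,0]<x1)&(W[:,1]>y0)&(W[:,1]<y1)]
        t=s[abs(s[:,2]-z)<7]
        print(nm,len(t),np.median(t[:,2]),cv2.minAreaRect(t[:,:2].astype(np.float32)))
    h=W[(W[:,0]>350)&(W[:,0]<680)&(W[:,1]>50)&(W[:,1]<330)&(W[:,2]>60)]
    print("holders z max",h[:,2].max())
    for lo,hi in((112,150),(80,112)):
        q=h[(h[:,2]>lo)&(h[:,2]<hi)];print(lo,len(q),q.mean(0),cv2.minAreaRect(q[:,:2].astype(np.float32)))
E
```

```text
top bench z 0.3459318349988977 3.393930106446374
stand 841 37.97250785647135 ((468.5546875, 220.25587463378906), (152.3648223876953, 112.95848846435547), 84.5765609741211)
shelf 2870 59.85883101121823 ((442.26611328125, -193.27244567871094), (142.8477325439453, 170.37844848632812), 9.190169334411621)
holders z max 134.9942544674013
112 239 [507.28279127 214.22308038 127.11986918] ((507.8339538574219, 214.63815307617188), (118.57513427734375, 10.656963348388672), 84.46546173095703)
80 213 [451.75282361 217.77767104  97.21870241] ((463.9574279785156, 216.21664428710938), (119.28811645507812, 86.76602172851562), 88.26944732666016)
scene bench z 0.91780816637262 2.984956816525487
stand 261 38.25655360013128 ((469.3350524902344, 219.90310668945312), (153.1157684326172, 119.58451080322266), 85.18782806396484)
shelf 1018 60.680979414542435 ((430.8454895019531, -195.48963928222656), (136.32838439941406, 170.06011962890625), 8.51612377166748)
holders z max 135.01001162787054
112 289 [511.38597222 215.51559723 123.70244402] ((509.5813903808594, 214.60427856445312), (120.849609375, 18.793556213378906), 84.52294921875)
80 514 [483.17802166 218.2650113   94.96404068] ((469.6119689941406, 217.39117431640625), (119.55908203125, 100.85488891601562), 86.45537567138672)
```

```bash
python3 - <<'E'
from h import *
a=np.deg2rad(9.0)
for n in("top","scene"):
    W=cloud(n,np.load(f"pics/{n}0.npy")).reshape(-1,3)
    W=W[np.isfinite(W).all(1)]
    R=np.array([[np.cos(a),np.sin(a),0],[-np.sin(a),np.cos(a),0],[0,0,1]])
    S=(W-[460,-190,0])@R.T
    S=S[(abs(S[:,0])<150)&(abs(S[:,1])<110)]
    t=S[(abs(S[:,2]-60)<6)&(S[:,0]<-20)]
    print(n,"board",np.percentile(t,[0.5,50,99.5],axis=0).round(1).tolist())
    # board edge yaw: back edge & sides
    for sgn in(1,-1):
        e=[(xx,np.max(sgn*t[(abs(t[:,0]-xx)<4),1])*sgn) for xx in range(-85,-25,8)]
        print("side yaw",sgn,np.polyfit(*np.array(e).T,1))
    e=[(yy,t[abs(t[:,1]-yy)<4,0].min()) for yy in range(-70,71,8)];print("back",np.polyfit(*np.array(e).T,1))
    # profile
    c,s=np.cos(.35),np.sin(.35)
    Q=np.c_[S[:,0]*c+S[:,2]*s,S[:,1],-S[:,0]*s+S[:,2]*c]
    for nm,m in(("mid",abs(Q[:,1])<35),("postL",abs(Q[:,1]-49)<7),("postR",abs(Q[:,1]+49)<7)):
        m&=(S[:,0]>-30)&(S[:,0]<70)&(S[:,2]>8); q=Q[m]
        print(nm)
        for z in range(0,130,6):
            k=q[abs(q[:,2]-z)<3]
            if len(k):print("  ",z,len(k),np.percentile(k[:,0],[5,50,95]).round(1),end="")
        print()
    k=S[(S[:,2]>68)&(S[:,0]>-40)&(S[:,0]<60)];print("above",k[:,2].max(),np.percentile(k,[1,99],axis=0).round(1).tolist())
E
```

```text
top board [[-89.0, -84.3, 54.3], [-54.8, 0.3, 59.8], [-20.3, 83.7, 65.5]]
side yaw 1 [2.65854619e-02 8.54494706e+01]
side yaw -1 [ 4.23490173e-03 -8.45949728e+01]
back [-2.70929590e-03 -8.88159925e+01]
mid
   0 11 [72.3 72.9 74. ]   6 26 [71.2 72.6 74.2]   12 21 [70.7 72.3 74.3]   18 17 [53.  71.9 72.4]   24 66 [53.7 58.1 63.1]   30 53 [53.2 59.  63.9]   36 16 [53.2 54.1 67.7]   42 43 [53.4 68.2 72.2]   48 108 [23.5 55.4 77.9]   54 199 [12.  27.2 76.3]   60 218 [-1.8 13.2 53.6]   66 166 [-6.7  2.2 53.6]   72 5 [-6.3 -2.9 39.8]
postL
   0 4 [72.6 72.8 73.2]   6 2 [72.7 72.8 73. ]   12 5 [71.2 72.  72.8]   18 2 [54.2 62.8 71.4]   24 16 [53.9 60.2 72.1]   30 7 [53.3 57.  60.4]   36 6 [52.9 54.4 65.6]   42 6 [57.2 68.6 70.7]   48 22 [23.4 63.8 77.7]   54 35 [13.1 25.8 75. ]   60 43 [-4.4 12.2 54.3]   66 27 [-6.8  1.4 54.4]   72 3 [ 0.3 53.6 54.8]   78 5 [52.8 54.1 54.6]   84 4 [54.  54.1 54.7]   90 4 [53.  53.8 54.1]   96 7 [51.  53.5 55.2]   102 10 [48.8 51.1 53.7]   108 4 [49.4 50.  51.2]
postR
   0 1 [72.8 72.8 72.8]   6 5 [71.9 73.1 74.2]   12 3 [71.1 73.  73.6]   18 6 [52.7 71.9 73.
[... 1248 characters left out ...]
4 [-2.5 50.1 56.8]   72 7 [10.9 50.8 55.6]   78 7 [47.2 54.5 59. ]   84 10 [46.9 53.2 56.3]   90 8 [46.7 53.2 54.6]   96 9 [47.6 52.3 54.8]   102 6 [48.9 53.1 57.6]   108 2 [55.8 56.1 56.4]
postR
   0 5 [66.  70.7 71.3]   6 9 [67.1 71.4 75. ]   12 6 [66.5 70.4 74.2]   18 8 [67.5 70.4 75. ]   24 9 [63.9 70.1 75.4]   30 8 [68.8 71.6 75. ]   36 9 [67.2 71.3 74.2]   42 8 [49.8 53.2 76.6]   48 13 [52.1 73.3 78.8]   54 14 [17.2 55.5 79.6]   60 17 [ 1.  47.1 59.7]   66 15 [-0.8 12.2 57.2]   72 8 [47.  54.7 59.4]   78 9 [45.9 54.7 57.2]   84 7 [47.5 55.5 57.8]   90 7 [48.2 52.2 55. ]   96 11 [50.1 52.8 56.6]   102 10 [46.7 52.7 58.7]
above 123.91684389714399 [[9.5, -74.2, 68.2], [58.7, 70.7, 117.5]]
```

```bash
cat >>h.py <<'E'
b=np.deg2rad(-5.5); a=np.deg2rad(9.3); c,s=np.cos(.35),np.sin(.35)
hx=np.array([np.cos(b),np.sin(b),0]); hy=np.array([-hx[1],hx[0],0]); H=np.array([507.8,214.6,8.])
def frame(sgn,x,z):  # tool y = sgn*plate x, tool z = -plate z
    y=sgn*np.array(x); zz=-np.array(z); return np.c_[np.cross(y,zz),y,zz]
sx=np.array([np.cos(a),np.sin(a),0]); ry=np.array([-sx[1],sx[0],0]); ez=np.array([0,0,1.])
rx=c*sx+s*ez; rz=-s*sx+c*ez
O=np.array([460,-190,0])+rx*53.8+rz*9.
def rail(x,y,z): return O+x*rx+y*ry+z*rz
E
python3 - <<'E'
from h import *
print(O)
for sg in(1,-1):
    print(sg,manip.inverse_kinematics(H+ez*90,frame(sg,hx,ez)),manip.inverse_kinematics(H+ez*250,frame(sg,hx,ez)),manip.inverse_kinematics(rail(7,0,200),frame(sg,rx,rz)),manip.inverse_kinematics(rail(7,0,98),frame(sg,rx,rz)))
print(manip.get_qpos())
E
```

```text
[ 506.82844688 -182.33154774   26.90225646]
1 [-0.82499018  0.21721721  0.42313456  1.86227205 -0.10035551  1.0828296
 -0.45950836] [-0.86467199  0.09295472  0.44869036  1.66151216 -0.04089579  1.39642442
 -0.50656464] [ 0.07742128 -0.27657146  0.37255076  2.09661266 -0.11671469  1.01797596
  0.66086937] [-0.62743812 -0.24290893  1.00982832  2.18563353  0.03001619  0.78705822
  0.54430739]
-1 [-0.62304208  0.20863473  0.19553623  1.85516755 -0.04559395  1.08208611
  2.63537467] [-0.68320962  0.09237086  0.25291735  1.65545652 -0.02343733  1.39673486
  2.61833385] [ 0.81806133 -0.23205092 -0.25878143  2.0758437  -0.33343293  1.04515101
 -2.28834468] [ 0.92980067 -0.07363353 -0.44712266  2.1432491  -0.33307177  0.80738176
 -2.29970873]
[-1.31190781  0.32174105 -0.07006221  1.45154587  0.02258867  1.37074029
 -0.05688278]
```

```bash
python3 - <<'E'
from h import *
W=cloud("top",np.load("pics/top0.npy")); print("box",np.nanpercentile(W[310:360,0:80].reshape(-1,3),[5,95],axis=0))
F=frame(1,hx,ez)
p=manip.get_tcp_pos(); manip.servo_line([p[0],p[1],350],velocity=200)
manip.move_ptp(H+ez*300,F)
manip.command_gripper(0.5)
print(manip.servo_line(H+ez*91,velocity=120,f_stop=8),manip.get_tcp_pos()-H)
f0=np.array(manip.get_force()); manip.command_gripper(0.0)
print(manip.get_gripper_width()*87,manip.get_grasp_force(),np.array(manip.get_force())-f0)
print(manip.servo_line(H+ez*260,velocity=120,f_stop=25),manip.get_force(),manip.get_time())
p,d=viewer.read_camera("scene");cv2.imwrite("pics/s1.png",p[:,:,::-1])
E
```

```text
box [[273.42094353 569.30661709 102.49540768]
 [376.16142409 718.92745778 143.92234332]]
False [ 0.48447257  0.22017274 91.6877056 ]
9.803558940622045 29.990370185114443 [0.09008989 1.03514903 0.92032728]
False [-0.03221962  0.21841142 -1.5894951 ] 7.9583
```

View pics/s1.png

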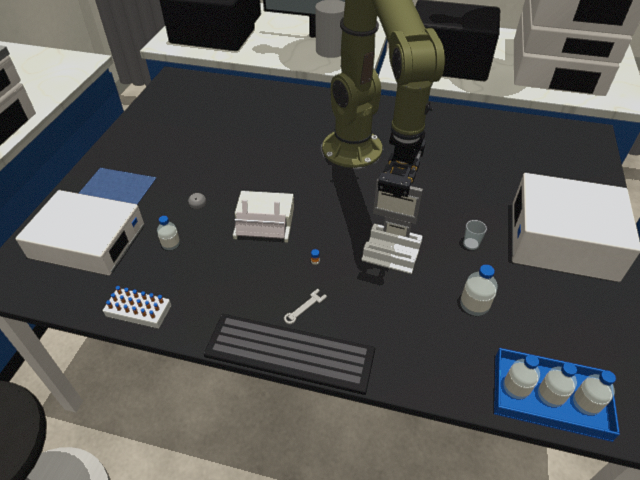

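```bash
python3 - <<'E'
from h import *
W=cloud("scene").reshape(-1,3); Z=(W-(np.array(manip.get_tcp_pos())-91.7*ez)); q=np.c_[Z@hx,Z@hy,Z[:,2]]
q=q[(abs(q[:,0]-5)<6)&(abs(q[:,1])<80)&(q[:,2]>10)&(q[:,2]<70)];print("in hand",len(q),np.percentile(q,[1,50,99],axis=0).round(1).tolist())
F=frame(1,rx,rz); L=91.7
manip.move_ptp(rail(35,0,L+140),F)
manip.servo_line(rail(25,0,L+100),velocity=120); manip.servo_line(rail(25,0,L+60),velocity=80)
f0=np.array(manip.get_force())
hit=manip.servo_line(rail(-8,0,L+60),velocity=20,f_stop=2.5)
p=np.array(manip.get_tcp_pos())-O;print(hit,p@rx,p@ry,p@rz,np.array(manip.get_force())-f0,manip.get_time())
p,d=viewer.read_camera("scene");cv2.imwrite("pics/s2.png",cv2.resize(p[130:280,170:370,::-1],(800,600),interpolation=cv2.INTER_CUBIC))
E
```

```text
in hand 734 [[0.7, -58.7, 10.6], [5.8, 2.0, 40.8], [10.6, 59.4, 69.5]]
True 3.571432688546053 0.010606997091221634 151.64177646939524 [ 3.05082041 -0.13380138  2.45891468] 11.7833
```

View pics/s2.png

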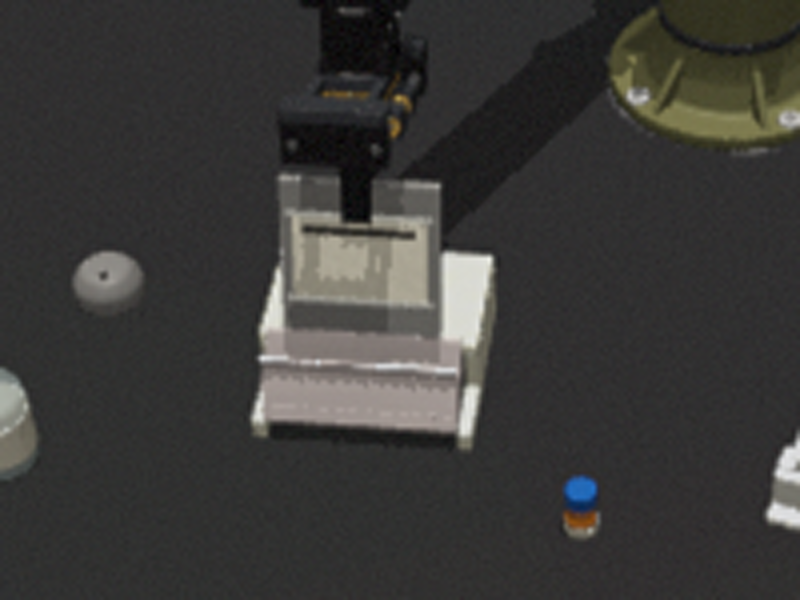

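```bash
python3 - <<'E'
from h import *
L=91.7
manip.servo_line(rail(5.2,-1,L+60),velocity=20)
manip.servo_line(rail(5.2,-1,L+45),velocity=40,f_stop=6)
f0=np.array(manip.get_force())
hit=manip.servo_line(rail(5.2,-1,L+8),velocity=18,f_stop=3)
p=np.array(manip.get_tcp_pos())-O;f=np.array(manip.get_force())-f0
print(hit,p@rx,p@ry,p@rz-L,"f rail",f@rx,f@ry,f@rz,manip.get_time())
E
```

```text
True 4.913087205395528 -0.8340135494242841 14.955940376525731 f rail 0.5006349729804735 0.40726898803929845 4.241596311834522 14.175
```

```bash
python3 - <<'E'
from h import *
manip.command_gripper(0.5); manip.hold(0.5)
print(manip.get_grasp_force(),manip.get_time())
L=91.7
manip.servo_line(rail(5,-1,L+90),velocity=120); manip.hold(0.4)
p,d=viewer.read_camera("scene");cv2.imwrite("pics/s3.png",cv2.resize(p[150:270,190:350,::-1],(800,600),interpolation=cv2.INTER_CUBIC))
W=cloud("scene",d).reshape(-1,3)-O; q=np.c_[W@rx,W@ry,W@rz]
T=cloud("top").reshape(-1,3)-O; t=np.c_[T@rx,T@ry,T@rz]
k=q[(abs(q[:,0]-9)<9)&(abs(q[:,1])<90)&(q[:,2]>60)&(q[:,2]<150)]
print(np.percentile(k,[1,50,99],axis=0).round(1).tolist(),np.polyfit(k[:,2],k[:,0],1),np.polyfit(k[:,1],k[:,0],1),manip.get_time())
k=t[(abs(t[:,0]-5)<12)&(abs(t[:,1])<90)&(t[:,2]>115)&(t[:,2]<150)];print("top",np.percentile(k,[1,50,99],axis=0).round(1).tolist())
E
```

```text
0.0 15.5333
[[1.6, -58.8, 61.2], [9.4, 0.2, 101.3], [16.4, 58.8, 138.8]] [-0.0155695  10.90164589] [5.37016485e-03 9.32712733e+00] 16.8167
top [[-0.0, 18.2, 115.8], [8.6, 39.5, 135.1], [11.5, 60.0, 143.4]]
```

View pics/s3.png

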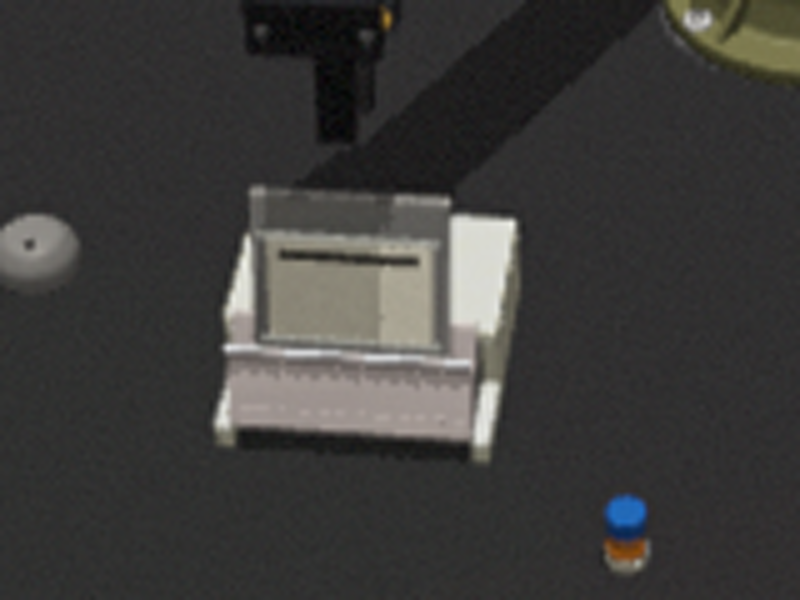

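```bash
python3 - <<'E'
from h import *
manip.command_gripper(0.0)
manip.servo_line(rail(4,0,150),velocity=100); manip.hold(0.2)
f0=np.array(manip.get_force())
def rep(n,h):
    p=np.array(manip.get_tcp_pos())-O;f=np.array(manip.get_force())-f0
    print(n,h,np.round([p@rx,p@ry,p@rz,f@rx,f@ry,f@rz],2),manip.get_time())
rep("touch",manip.servo_line(rail(4,0,128),velocity=12,f_stop=1.5))
z=(np.array(manip.get_tcp_pos())-O)@rz
h=manip.servo_line(rail(4,0,z-16),velocity=8,f_stop=12)
rep("press",h); manip.hold(0.5); rep("settled",h)
E
```

```text
touch True [3.8400e+00 5.0000e-02 1.3638e+02 1.4200e+00 3.0000e-02 1.0000e+00] 19.575
press True [  4.12  -0.14 128.16  -0.49   1.04   6.96] 20.725
settled True [  3.99  -0.13 128.24   0.79   0.99   6.41] 21.225
```

```bash
cat >>h.py <<'E'
def press(zs,f_stop,lim,ref):
    for z in zs:
        h=manip.servo_line(rail(4,0,z),velocity=5,f_stop=f_stop); manip.hold(0.2)
        p=np.array(manip.get_tcp_pos())-O;f=np.array(manip.get_force())-ref
        print(z,h,np.round([p@rx,p@ry,p@rz,f@rx,f@ry,f@rz],2),manip.get_time())
        if f@rz>lim: break
E
python3 - <<'E'
from h import *
print(manip.get_force())
f=np.array(manip.get_force()); f0=f-(.79*rx+.99*ry+6.41*rz); np.save("f0.npy",f0)
press([127.5,127,126.5,126,125.5,125,124.5,124],8,14,f0)
E
```

```text
[-2.33498203  0.71223269  6.04024556]
127.5 False [ 4.100e+00 -9.000e-02  1.279e+02 -1.800e-01  6.200e-01  9.200e+00] 21.7417
127 False [  4.61  -0.23 127.86   1.46   1.23  11.47] 22.1917
126.5 False [ 5.1100e+00 -3.4000e-01  1.2781e+02  1.0000e-01  2.1100e+00  1.4010e+01] 22.6417
```

```bash
python3 - <<'E'
from h import *
f0=np.load("f0.npy"); f=np.array(manip.get_force())-f0; print(f@rz)
p,d=viewer.read_camera("scene");B=cv2.resize(p[150:270,190:350,::-1],(800,600),interpolation=cv2.INTER_CUBIC);cv2.imwrite("pics/s4.png",B)
A=cv2.imread("pics/s3.png")
C=viewer.calibration("scene")
def px(X):
    v=C["camera_matrix"]@(C["R"]@X+C["t"]);return (v[:2]/v[2]-[190,150])*5
print("10mm ->",px(rail(10,0,100))-px(rail(10,0,110)))
g=lambda I:cv2.cvtColor(I,cv2.COLOR_BGR2GRAY).astype(np.float32)
A,B=g(A),g(B)
for (x0,x1,y0,y1) in((285,330,235,320),(330,370,235,320),(285,415,235,320)):
    T=A[y0-5:y0+50,x0:x1]; R=cv2.matchTemplate(B[y0-25:y0+140,x0-15:x1+15],T,cv2.TM_CCOEFF_NORMED);m=cv2.minMaxLoc(R);print(m[1],m[3][0]-15,m[3][1]-20)
# fixed check: lip
T=A[340:430,230:460];R=cv2.matchTemplate(B[320:450,210:480],T,cv2.TM_CCOEFF_NORMED);m=cv2.minMaxLoc(R);print("lip",m[1],m[3][0]-20,m[3][1]-20)
E
```

```text
14.005921725147157
10mm -> [ 0.35641573 15.53614016]
0.9273201823234558 14 17
0.9241095781326294 15 17
0.9162606596946716 5 17
lip 0.7420040965080261 0 0
```

View pics/s4.png

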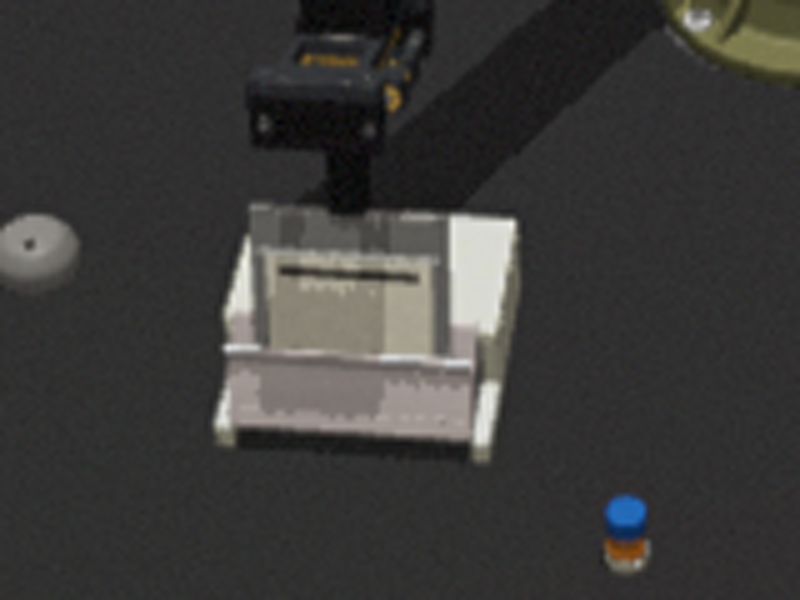

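```bash
python3 - <<'E'
from h import *
manip.hold(0.5); f=np.array(manip.get_force())-np.load("f0.npy"); p=np.array(manip.get_tcp_pos())-O
print(f@rx,f@rz,p@rx,p@rz,manip.get_time())
if f@rz>11: print(job.job_done())
E
```

```text
-0.12393200820154389 14.715661965944681 5.095600257895428 127.81677964424541 23.1917
the job is handed in; nothing more can be done
None
```

I handed the job in at about 23 s: the large holder leaned by itself on the rail, label out, then was pushed down to the stop and is still held there at about 14 N. The final camera view showed it about 10 mm lower than when it leaned (good to roughly 1 mm), though the fingertip reading gave only about 8.6 mm of travel, and I don't have the judge's verdict.

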